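Shake a sugar lump out of the slotted sugar box into the wide coffee cup

TASK

Shake the sugar lump out of the small wooden sugar box into the wide coffee cup on its saucer: hold the box over the cup and tip and shake it until the lump drops through the slot in its underside. Then stand the box back on the table, slot side down, let go of it, and leave the cup and the tall mug standing where they are.

Things in the scene. Friction and masses are not known exactly. Their poses are not given: they have to be found in the camera images.
- sugarbox: Closed dark-wood box 100 (x) x 48 (y) x 52 mm, 0.2 kg, clear top, walls 4 mm, standing slot side down, yaw within 30 deg. Its -x end is a bright steel plate; next to it the 4 mm floor has a through slot across the full inner width: x -46 to -18 mm, 40 mm in y. Origin: centre of underside, z up. Grip across the 48 mm width at mid-length, 30 mm up, about 40 N.
- lump: White sugar lump 16 x 26 (its y) x 16 mm, 11 g, in the box, on its floor at the end away from the slot. Stays put in calm level moves, slides if tilted over 17 deg. Tilted 28 deg, steel end down, it slides to the slot and drops, flying some 20 mm towards the box's other end; if it hangs skew in the slot, shake and rock the box back level. Origin: centre.
- cup: Wide white coffee cup on a saucer: 116 mm across, 62 mm high, straight 4 mm wall, inner floor 5 mm up. Origin: centre of its underside, 8 mm above the table on the 156 mm wide saucer; z up. Handle on its +y side, reaching 95 mm from the axis.
- mug: The wrong cup: tall narrow white mug without saucer, 76 mm across, 105 mm high, handle on its +y side, reaching 75 mm from the axis. Origin: centre of its underside, z up. A steel sugar pot, a small steel jug and a square wooden tea caddy (110 to 120 mm high) stand on the far part of the table (unlisted).
There are look-alikes about, which are no part of the job. What is shaped like the sugarbox but orange or pink is not meant.

How it is judged:
By the outcome, as a careful person would: the job done as asked, in the order asked, and still so for the second after the job is handed in, with the robot touching nothing.
It also fails if it takes over 58 s, if anything falls off the work surface, if the arm or the gripper's body presses on something with over 40 N, if the wrist force passes 120 N, or if a joint passes its speed limit or range.

ROBOT

A 6-joint arm with a two-finger parallel gripper is mounted at the origin on the work surface. World frame = base frame: x ahead of the robot, y to its left, z up, the work surface at z = 0. Lengths are in m, angles in rad, forces in N, time in s.
With the tool pointing down it reaches from about 0.3 to 0.775 m from the base axis. Payload 14.6 kg.
Tool frame: the origin (TCP) lies between the finger pads; the fingertips stand ctrl.tip_extent ahead of it and the grasp point (between the pads) lies 3 mm ahead of it (ctrl.tip_extent is the distance from the TCP to the fingertips, in m); z points along the fingers, y is the line along which they close (so a half turn about z gives the same grasp; the last joint's range is limited). The gripper opens to 94 mm and grips with 3 to 60 N. Pads are 16 mm wide; open, the fingers measure 119 mm over their backs; the gripper's body (75 mm by 177 mm) begins 78 mm behind the grasp point.
Start: joints at [-1.173, 0.3, 1.521, -0, 1.321, -0.067], TCP at [0.247, -0.492, 0.227] pointing down, gripper open.
Joint ranges: [-3.03, 3.03], [-0.79, 2.21], [0.23, 2.52], [-1.04, 4.18], [0, 3.07], [-2.55, 2.55]. Speed limits (rad/s): [2.22, 2.22, 2.57, 3.14, 3.14, 3.14].

INTERFACE

Orientations are given as [roll, pitch, yaw] about the fixed x, y, z axes, in that order (R = Rz(yaw) Ry(pitch) Rx(roll)).
In Python, from station import ctrl, eyes gives the robot as it stands. The module is installed in compiled form; this text tells all that it offers.
- The arm moves only by the tool jog_arm, called after ">>>" as a command line: name --pt "numbers of a row" for each row, then --argument value for the rest. Schema: {"type":"object","properties":{"ticks":{"type":"array","items":{"type":"array","items":{"type":"number"},"minItems":6,"maxItems":6},"minItems":1,"maxItems":10},"jaw":{"type":"number"},"grip_force":{"type":"number"},"only":{"type":"string"},"quiet":{"type":"boolean"},"lines":{"type":"string"}},"required":["ticks"],"additionalProperties":false}. ticks is a list of rows, 1 to 10 of them, each of 6 numbers: dx, dy, dz in shares of the most that a row can go, 1 being 50 mm, then a rotation vector rx, ry, rz in normalised numbers (1 is 2 pi rad); each row shifts and turns the commanded pose from where the row before left it, along the tool's axes as they then stand; what a row does not reach is not made up. A row lasts 1/10 s, in which the tool goes at most 0.05 m and 0.15 rad, less where a joint would pass 70% of its speed; a pose out of reach is approached as far as the arm can. jaw is the finger opening in m, set as the call begins (left out keeps the last). The fingers move at their own pace and stop on an object; grip_force is the grip in N (left out, the last holds). Time passes only in rows, so rows that do not move let the fingers close. The tool returns the time, the measured TCP pose, the force, the opening and the grip force at its end. only (a regular expression) keeps the lines of the reply that match it, lines (a string "A,B") keeps lines A to B, and quiet returns only ok. Input that does not fit is refused with a message, and nothing moves.
- ctrl.get_obs(): the state, without advancing time (a new reading comes with each control period).
- eyes.camera(name): name is "scene" or "top"; returns a dict with "pixels" (420x560x3 uint8, blue, green, red), "fx", "fy", "cx", "cy" (pixels), "extrinsics" (4x4, takes a point from camera to world coordinates). Camera axes: x right, y up, looking along -z (the intrinsics and any distortion apply to the point x, -y, -z); pixel columns grow to the right and rows downward; lengths in m; the calibration is good to about 2 mm. A picture is of the moment at which its call begins. There is no depth.
- ctrl.hand_in(): hands the job in; it is judged then, once.
The state is a dict: "time_s": time; "qpos": joint angles; "joint_vel": joint speeds; "tau": joint torques, N m; "ee_pos": TCP position; "eef_rot": TCP orientation; "force": force on the tool from outside, world axes, zero at the start; "moment": the same for the moment, N m; "grip_width": finger opening in m; "grip_force": force on a finger pad.
Only numpy, scipy, OpenCV 4.12 (cv2) and the standard library are available. Lean on these libraries where they do the work, as an engineer would, in place of code of your own. Each camera call takes 0.05 s, during which the arm holds its last target. There are 200 camera calls.

## Working session

There is one attempt and no reset: what is moved stays moved. The work goes in short steps, Python scripts to look and compute and a tool call to move; the robot and the scene stay as the last step left them, time stands still between calls to the robot, and variables do not carry over. Pictures are saved under pics/ and viewed, at most 10 in all, crops included, and the job is handed in when it is done.

```bash
mkdir -p pics; python3 - <<'E'
from station import ctrl, eyes
import cv2,pickle
d={}
for n in("top","scene"):
    c=eyes.camera(n); d[n]=c; cv2.imwrite(f"pics/{n}0.png",c["pixels"])
    print(n,{k:v for k,v in c.items() if k!="pixels"})
pickle.dump(d,open("d.pkl","wb"))
print(ctrl.tip_extent,ctrl.get_obs())
E
```

```text
top {'fx': 477.57926188972056, 'fy': 477.57926188972056, 'cx': 275.3155665284697, 'cy': 213.37930925516372, 'extrinsics': array([[-0.02907381,  0.98958576, -0.14097782,  0.43998408],
       [-0.99934751, -0.03180035, -0.01712559, -0.00822474],
       [-0.02143039,  0.14038792,  0.98986462,  0.84593764],
       [ 0.        ,  0.        ,  0.        ,  1.        ]])}
scene {'fx': 404.23204000535577, 'fy': 404.23204000535577, 'cx': 276.57740918999565, 'cy': 209.41309259347793, 'extrinsics': array([[ 0.76570013, -0.49951462,  0.40520174,  0.88154364],
       [ 0.64308983,  0.60609008, -0.46807081, -0.39018354],
       [-0.01178054,  0.618983  ,  0.78531603,  0.6803742 ],
       [ 0.        ,  0.        ,  0.        ,  1.        ]])}
0.022 {'time_s': 0.1, 'qpos': array([-1.17260204e+00,  3.00400657e-01,  1.52150436e+00,  7.97302415e-06,
        1.32066674e+00, -6.66076631e-02]), 'joint_vel': array([-0.00039423,  0.00025968, -0.00289147,  0.0002036 , -0.00147487,
        0.00139389]), 'tau': array([ 1.08322183e-03, -5.32642686e+01, -3.53283691e+01,  7.09553668e-02,
        2.34595587e-02, -5.44158945e-05]), 'ee_pos': array([ 0.24645311, -0.49146905,  0.2269574 ]), 'eef_rot': array([-3.14061624e+00, -7.28733169e-05,  4.64799941e-01]), 'force': array([-1.12894923, -0.29690364, -0.50247048]), 'moment': array([-0.03249945,  0.02820307,  0.04216225]), 'grip_force': 0.0, 'grip_width': 0.09415823109724053}
```

View pics/top0.png

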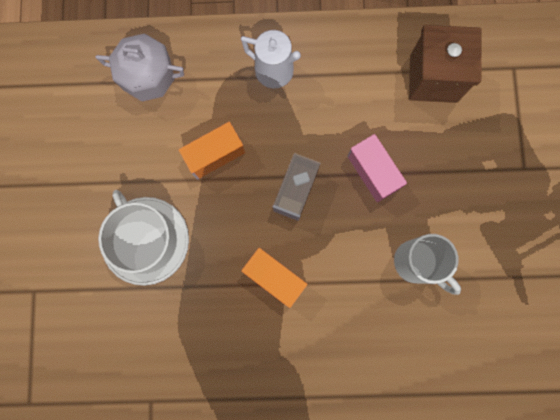

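View pics/scene0.png

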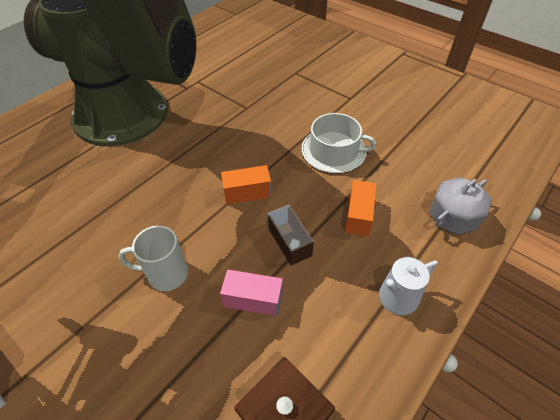

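Candidates in the top view are the dark box at (297,186), orange at (212,148) and (275,277), and pink at (378,167). Only the dark-wood one with a clear top and the lump inside fits the description. The wide cup with its saucer is at (140,240), and the tall mug at (428,262) is the wrong cup. I'll confirm in an enlarged crop.

```bash
python3 - <<'E'
import cv2,pickle,numpy as np
d=pickle.load(open("d.pkl","rb"))
a=d["top"]["pixels"][145:230,255:335]; b=d["scene"]["pixels"][190:275,250:330]
r=lambda i:cv2.resize(i,(400,425),interpolation=cv2.INTER_CUBIC)
cv2.imwrite("pics/crop.png",np.hstack([r(a),r(b)]))
E
```

```text
(no output)
```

View pics/crop.png

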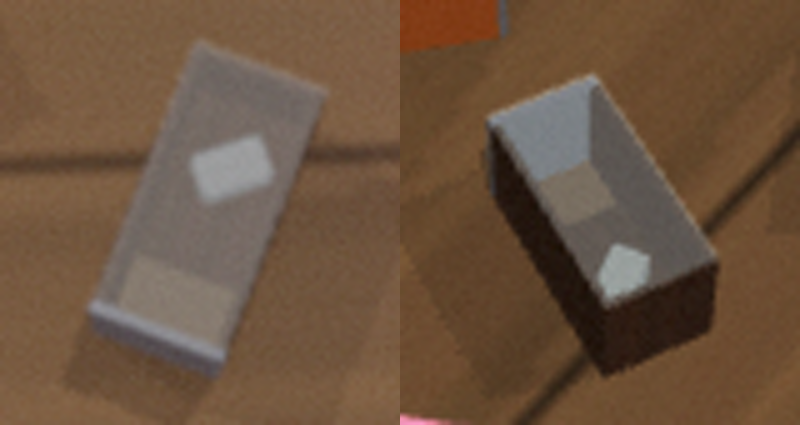

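Confirmed: the dark box has its steel end and slot towards the robot (bottom-left of the left crop), and the lump sits skew at the far end. Next I'll fit the poses.

```bash
cat > h.py <<'E'
import numpy as np,cv2
from scipy.optimize import least_squares
from scipy.spatial.transform import Rotation as R
def proj(c,P):
    E=c["extrinsics"]; p=(np.atleast_2d(P)-E[:3,3])@E[:3,:3]
    return np.c_[c["cx"]+c["fx"]*p[:,0]/-p[:,2], c["cy"]-c["fy"]*p[:,1]/-p[:,2]]
def back(c,uv,z):
    uv=np.atleast_2d(uv);E=c["extrinsics"]
    r=np.c_[(uv[:,0]-c["cx"])/c["fx"],-(uv[:,1]-c["cy"])/c["fy"],-np.ones(len(uv))]@E[:3,:3].T
    return E[:3,3]+r*((z-E[2,3])/r[:,2])[:,None]
def circ(x,y,z,r,n=72):
    t=np.linspace(0,2*np.pi,n); return np.c_[x+r*np.cos(t),y+r*np.sin(t),0*t+z]
def togo(o,pos,rpy):
    "tool-axes shift and rotvec from obs o to target"
    A=R.from_euler("xyz",o["eef_rot"]); B=R.from_euler("xyz",rpy)
    return A.inv().apply(np.array(pos)-o["ee_pos"]).round(4),(A.inv()*B).as_rotvec().round(4)
E
python3 - <<'E'
from h import *
import pickle
d=pickle.load(open("d.pkl","rb"));T,S=d["top"],d["scene"]
C=np.array([[50,24],[50,-24],[-50,24],[-50,-24]])/1e3
t=np.array([[294.6,153.4],[320.4,163.4],[273.4,207],[299.4,216]])
s=np.array([[313.4,242.4],[291,251],[289.4,205.4],[268,214]])
def pts(p):
    c,q=np.cos(p[2]),np.sin(p[2]); return np.c_[p[0]+C[:,0]*c-C[:,1]*q,p[1]+C[:,0]*q+C[:,1]*c,np.full(4,.052)]
f=lambda p:np.r_[(proj(T,pts(p))-t).ravel(),(proj(S,pts(p))-s).ravel()]
b=least_squares(f,[.5,-.03,-.35]); print("box",b.x,b.fun.round(1))
# round things: silhouette IoU of white mask against projected discs
def fit(x0,discs,box):
    ms=[]
    for c,(u0,v0,u1,v1) in zip((T,S),box):
        hsv=cv2.cvtColor(c["pixels"],cv2.COLOR_BGR2HSV); m=np.zeros(hsv.shape[:2],np.uint8)
        m[v0:v1,u0:u1]=(hsv[v0:v1,u0:u1,1]<60)&(hsv[v0:v1,u0:u1,2]>70); ms.append(m)
    def cost(p):
        e=0
        for c,m in zip((T,S),ms):
            k=np.zeros_like(m)
            for g in discs:
                h=cv2.convexHull(np.vstack([proj(c,circ(*p,z,r)) for z,r in g]).astype(np.float32))
                cv2.fillPoly(k,[np.round(h*16).astype(int)],1,shift=4)
            e+=(k!=m).sum()
        return e
    from scipy.optimize import minimize
    r=minimize(cost,x0,method="Nelder-Mead",options=dict(initial_simplex=np.array(x0)+[[0,0],[.02,0],[0,.02]])); return r.x,r.fun,ms
cup,e,_=fit(list(back(T,[145,240],.01)[0,:2]),[[(.008,.078)],[(.008,.058),(.07,.058)]],[(85,180,200,300),(290,105,380,185)]);print("cup",cup,e)
mug,e,_=fit(list(back(T,[420,262],.01)[0,:2]),[[(0,.038),(.105,.038)]],[(385,225,470,300),(115,220,195,295)]);print("mug",mug,e)
print("cup handle",np.r_[back(T,[118,195],.05)])
ims=[]
for c in(T,S):
    im=cv2.resize(c["pixels"],None,fx=1,fy=1)
    L=[circ(*cup,.008,.078),circ(*cup,.07,.058),circ(*mug,.105,.038),circ(*mug,0,.038),pts(b.x)[[0,1,3,2,0]],(pts(b.x)-[0,0,.052])[[0,1,3,2,0]]]
    for l in L: cv2.polylines(im,[np.round(proj(c,l)*16).astype(int)],False,(0,255,0),1,cv2.LINE_AA,4)
    ims.append(im)
cv2.imwrite("pics/fit.png",np.hstack([cv2.resize(ims[0][130:310,80:480],(800,360)),])if 0 else np.vstack([cv2.resize(ims[0][140:300,80:480],(700,280)),cv2.resize(ims[1][100:300,110:410],(450,300)) if 0 else cv2.copyMakeBorder(cv2.resize(ims[1][100:300,110:410],(450,300)),0,0,0,250,0)]))
from station import ctrl
print(togo(ctrl.get_obs(),[b.x[0],b.x[1],.133],[np.pi,0,b.x[2]]))
E
```

```text
box [ 0.60272761 -0.03246528 -0.40982655] [-0.1 -1.5  0.4 -1.5 -0.7 -1.4 -0.1  0.  -0.4 -1.1 -0.9  0.2 -1.3 -1.3
 -1.5 -1.3]
cup [0.51925626 0.23903017] 393.0
mug [ 0.46802031 -0.23659114] 630.0
cup handle [[0.59359972 0.27279476 0.05      ]]
(array([ 0.5242, -0.2505,  0.0942]), array([-9.000e-04,  4.000e-04,  8.746e-01]))
```

View pics/fit.png

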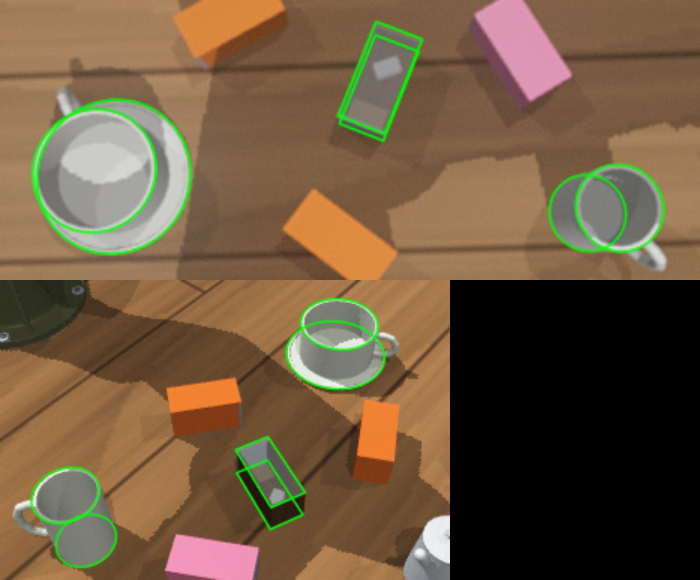

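The overlay matches the box, cup rim and saucer, and mug within about 1–2 mm. The cup is centred at (0.519, 0.239) and the box at (0.603, -0.032) with yaw -0.41. I'll move above the box, staying high over the mug.

The rows are not in the units I measure in: shifts go in shares of 50 mm and turns go in shares of 2 pi rad. I convert before sending: 0.044 m is 0.88, 0.04 m is 0.8.

>>> jog_arm --pt "0.4 -0.2 0 0 0 0" --pt "0.8 -0.4 0 0 0 0" --pt "0.88 -0.42 0 0 0 0" --pt "0.88 -0.42 0 0 0 0" --pt "0.88 -0.42 0 0 0 0" --pt "0.88 -0.42 0 0 0 0" --pt "0.88 -0.42 0 0 0 0" --pt "0.88 -0.42 0 0 0 0" --pt "0.88 -0.42 0 0 0 0" --pt "0.88 -0.42 0 0 0 0" --jaw 0.094

```text
time_s: 1.1
ee_pos: [0.5269, -0.1281, 0.2273]
eef_rot: [-3.141, 0.0, 0.465]
force: [-0.3, -1.3, 1.3]
grip_width: 0.0941
grip_force: 0.0
```

>>> jog_arm --pt "0.88 -0.42 0 0 0 0" --pt "0.88 -0.42 0 0 0 0" --pt "0.48 -0.23 0 0 0 0.0231" --pt "0 0 0 0 0 0.0231" --pt "0 0 0 0 0 0.0231" --pt "0 0 0 0 0 0.0231" --pt "0 0 0 0 0 0.0231" --pt "0 0 0 0 0 0.0231" --pt "0 0 0 0 0 0" --pt "0 0 0 0 0 0"

```text
time_s: 2.1
ee_pos: [0.6021, -0.032, 0.2272]
eef_rot: [3.141, 0.0, -0.401]
force: [-0.3, 0.0, -0.0]
grip_width: 0.0937
grip_force: 0.0
```

```bash
python3 - <<'E'
from h import *
from station import ctrl
print(togo(ctrl.get_obs(),[.603,-.0325,.034],[np.pi,0,-.41]))
E
```

```text
(array([1.100e-03, 1.000e-04, 1.932e-01]), array([0.0001, 0.0005, 0.0092]))
```

To row units: 0.045 m is 0.9, 0.04 m is 0.8, 0.009 rad / 6.2832 = 0.0014.

>>> jog_arm --pt "0.02 0 0.6 0 0 0.0014" --pt "0 0 0.9 0 0 0" --pt "0 0 0.8 0 0 0" --pt "0 0 0.6 0 0 0" --pt "0 0 0.4 0 0 0" --pt "0 0 0.3 0 0 0" --pt "0 0 0.264 0 0 0" --pt "0 0 0 0 0 0" --pt "0 0 0 0 0 0"

```text
time_s: 3.0
ee_pos: [0.6035, -0.0324, 0.0349]
eef_rot: [-3.141, -0.001, -0.413]
force: [0.6, -0.5, 0.1]
grip_width: 0.0941
grip_force: 0.0
```

>>> jog_arm --pt "0 0 0 0 0 0" --pt "0 0 0 0 0 0" --pt "0 0 0 0 0 0" --pt "0 0 0 0 0 0" --pt "0 0 0 0 0 0" --pt "0 0 0 0 0 0" --pt "0 0 0 0 0 0" --pt "0 0 0 0 0 0" --jaw 0.03 --grip_force 40

```text
time_s: 3.8
ee_pos: [0.6031, -0.0323, 0.0343]
eef_rot: [-3.142, -0.0, -0.414]
force: [0.5, 0.4, 0.8]
grip_width: 0.0478
grip_force: 40.0
```

To row units: -0.03 m is -0.6, -0.025 m is -0.5.

>>> jog_arm --pt "0 0 -0.1 0 0 0" --pt "0 0 -0.3 0 0 0" --pt "0 0 -0.5 0 0 0" --pt "0 0 -0.6 0 0 0" --pt "0 0 -0.5 0 0 0" --pt "0 0 -0.3 0 0 0" --pt "0 0 -0.1 0 0 0" --pt "0 0 0 0 0 0"

```text
time_s: 4.6
ee_pos: [0.6031, -0.0324, 0.1544]
eef_rot: [-3.142, -0.0, -0.414]
force: [0.9, -0.8, -2.4]
grip_width: 0.048
grip_force: 40.0
```

```bash
python3 - <<'E'
from h import *
from station import ctrl,eyes
print(togo(ctrl.get_obs(),[.519,.239,.155],[np.pi,0,-.41]))
c=eyes.camera("top");cv2.imwrite("pics/lift.png",c["pixels"])
E
```

```text
(array([-0.1862, -0.2146, -0.0006]), array([-0.0001, -0.0003, -0.0042]))
```

To row units: -0.0264 m is -0.528, -0.0229 m is -0.458.

>>> jog_arm --pt "-0.132 -0.152 0 0 0 0" --pt "-0.262 -0.302 0 0 0 0" --pt "-0.394 -0.454 0 0 0 0" --pt "-0.458 -0.528 0 0 0 0" --pt "-0.458 -0.528 0 0 0 0" --pt "-0.458 -0.528 0 0 0 0" --pt "-0.458 -0.528 0 0 0 0" --pt "-0.394 -0.454 0 0 0 0" --pt "-0.328 -0.378 0 0 0 0" --pt "-0.196 -0.226 0 0 0 0"

```text
time_s: 5.65
ee_pos: [0.5219, 0.2274, 0.1533]
eef_rot: [3.141, 0.001, -0.413]
force: [-0.1, -0.7, -1.1]
grip_width: 0.0479
grip_force: 40.0
```

>>> jog_arm --pt "-0.12 -0.14 0 0 0 0" --pt "-0.06 -0.07 0 0 0 0" --pt "0 0 0.12 0 0 0" --pt "0 0 0.2 0 0 0" --pt "0 0 0 0 0 0"

```text
time_s: 6.15
ee_pos: [0.5188, 0.2378, 0.1363]
eef_rot: [3.14, 0.002, -0.415]
force: [1.1, -0.2, -2.7]
grip_width: 0.0476
grip_force: 40.0
```

```bash
python3 - <<'E'
from h import *
from station import ctrl,eyes
print(togo(ctrl.get_obs(),[.519,.239,.138],[np.pi,0,-.41]))
E
```

```text
(array([-0.0003, -0.0012, -0.0017]), array([ 0.0021,  0.002 , -0.0052]))
```

Now tip the steel end down (ry +0.5) and hold.

To row units: -0.001 m is -0.02, 0.1 rad / 6.2832 = 0.0159.

>>> jog_arm --pt "0 -0.02 0 0 0.0159 0" --pt "0 0 0 0 0.0159 0" --pt "0 0 0 0 0.0159 0" --pt "0 0 0 0 0.0159 0" --pt "0 0 0 0 0.0143 0" --pt "0 0 0 0 0 0" --pt "0 0 0 0 0 0" --pt "0 0 0 0 0 0" --pt "0 0 0 0 0 0" --pt "0 0 0 0 0 0"

```text
time_s: 7.15
ee_pos: [0.5433, 0.2024, 0.1572]
eef_rot: [-3.118, -0.421, -0.355]
force: [0.2, 0.1, -2.2]
grip_width: 0.0483
grip_force: 40.0
```

>>> jog_arm --pt "0 0 0 0 0 0" --pt "0 0 0 0 0 0" --pt "0 0 0 0 0 0" --pt "0 0 0 0 0 0"

```text
time_s: 7.55
ee_pos: [0.5433, 0.2022, 0.1575]
eef_rot: [-3.118, -0.421, -0.355]
force: [-1.1, -0.8, -1.5]
grip_width: 0.0478
grip_force: 40.0
```

```bash
python3 - <<'E'
from h import *
from station import eyes
T,S=eyes.camera("top")["pixels"],eyes.camera("scene")["pixels"]
cv2.imwrite("pics/tip.png",np.hstack([cv2.resize(T[150:310,60:220],(400,400)),cv2.resize(S[50:210,250:410],(400,400))]))
E
```

```text
(no output)
```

View pics/tip.png

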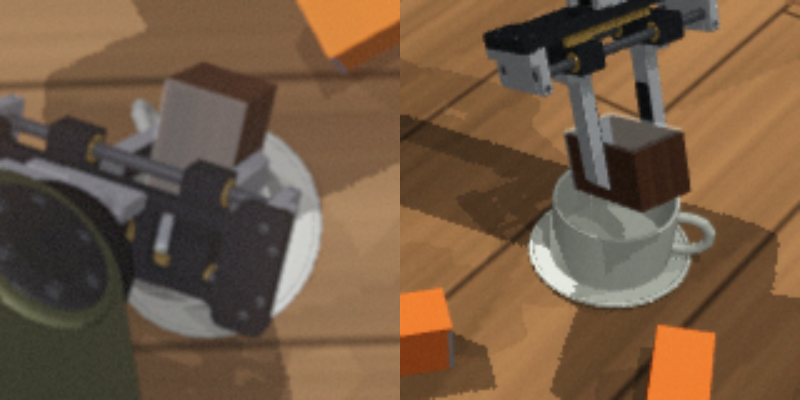

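```bash
python3 - <<'E'
from h import *
from station import ctrl,eyes
o=ctrl.get_obs();print(o["qpos"].round(3),o["force"],o["ee_pos"],R.from_euler("xyz",o["eef_rot"]).as_matrix().round(3).tolist())
E
```

```text
[ 0.407  0.295  1.756 -0.379  0.798  2.554] [ 0.89164187  0.00444406 -0.85587322] [0.54332945 0.2021295  0.15748983] [[0.856, -0.338, 0.392], [-0.317, -0.941, -0.12], [0.409, -0.022, -0.912]]
```

Joint 6 is at its limit, so the tip was cut short about 40 mm off centre. I'll turn the tilted box about the world vertical, away from that limit, and then recentre it.

To row units: -0.091 rad / 6.2832 = -0.0145.

>>> jog_arm --pt "0 0 0 0.0065 -0.0003 -0.0145" --pt "0 0 0 0.0065 -0.0003 -0.0145" --pt "0 0 0 0.0065 -0.0003 -0.0145" --pt "0 0 0 0 0 0"

```text
time_s: 8.05
ee_pos: [0.5433, 0.2016, 0.1575]
eef_rot: [-3.117, -0.422, -0.055]
force: [-0.5, -0.3, -2.4]
grip_width: 0.0477
grip_force: 40.0
```

```bash
python3 - <<'E'
from h import *
from station import ctrl,eyes
o=ctrl.get_obs();print(o["qpos"].round(3))
def tgt(yaw,t): return (R.from_euler("z",yaw)*R.from_euler("x",np.pi)*R.from_euler("y",t)).as_euler("xyz")
print(togo(o,[.519,.239,.140],tgt(-.1,.49)),togo(o,[.519,.239,.140],tgt(.35,.49)))
E
```

```text
[ 0.352  0.258  1.804 -0.221  0.692  2.115]
(array([-0.0312, -0.0359,  0.0061]), array([-0.0441,  0.0684,  0.0397])) (array([-0.0312, -0.0359,  0.0061]), array([ 0.1544,  0.0625, -0.3642]))
```

To row units: -0.0145 m is -0.29, -0.0125 m is -0.25, -0.121 rad / 6.2832 = -0.0193.

>>> jog_arm --pt "-0.16 -0.18 0.03 0 0 0" --pt "-0.25 -0.29 0.05 0 0 0" --pt "-0.21 -0.25 0.04 0 0 0" --pt "0 0 0 0.0081 0.0033 -0.0193" --pt "0 0 0 0.0081 0.0033 -0.0193" --pt "0 0 0 0.0081 0.0033 -0.0193" --pt "0 0 0 0 0 0" --pt "0 0 0 0 0 0" --pt "0 0 0 0 0 0" --pt "0 0 0 0 0 0"

```text
time_s: 9.05
ee_pos: [0.5192, 0.24, 0.1401]
eef_rot: [-3.14, -0.487, 0.332]
force: [-0.2, 0.1, -1.7]
grip_width: 0.0479
grip_force: 40.0
```

```bash
python3 - <<'E'
from h import *
from station import ctrl,eyes
T,S=eyes.camera("top")["pixels"],eyes.camera("scene")["pixels"]
cv2.imwrite("pics/tip2.png",np.hstack([cv2.resize(T[150:310,60:220],(400,400)),cv2.resize(S[50:210,250:410],(400,400))]))
o=ctrl.get_obs();print(o["qpos"].round(3))
def tgt(yaw,t): return (R.from_euler("z",yaw)*R.from_euler("x",np.pi)*R.from_euler("y",t)).as_euler("xyz")
print(togo(o,[.519,.239,.140],tgt(.35,.52)))
E
```

```text
[ 0.377  0.234  1.901 -0.038  0.519  1.642]
(array([-0.0004,  0.0008, -0.0002]), array([ 0.0065,  0.0325, -0.0143]))
```

View pics/tip2.png

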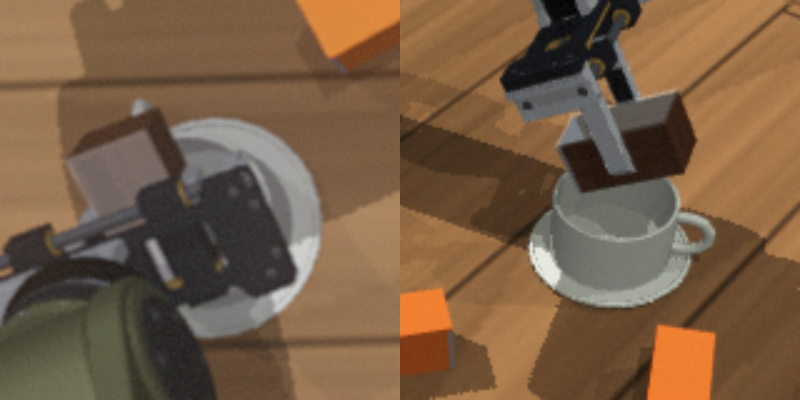

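The box is now centred over the cup and tilted 28°. The lump isn't visible in the parts of the cup and box I can see. I'll shake it, then rock it back level.

To row units: -0.012 m is -0.24, -0.008 m is -0.16, 0.03 rad / 6.2832 = 0.0048.

>>> jog_arm --pt "0.24 0 0 0 0.0048 0" --pt "-0.24 0 0 0 0 0" --pt "0.24 0 0 0 0 0" --pt "-0.24 0 0 0 0 0" --pt "0 0.16 0 0 0 0" --pt "0 -0.16 0 0 0 0" --pt "0 -0.16 0 0 0 0" --pt "0 0.16 0 0 0 0" --pt "0 0 0 0 0 0" --pt "0 0 0 0 0 0"

```text
time_s: 10.15
ee_pos: [0.5197, 0.2399, 0.14]
eef_rot: [-3.141, -0.519, 0.335]
force: [0.7, -0.5, -1.9]
grip_width: 0.0481
grip_force: 40.0
```

>>> jog_arm --pt "0.3 0 0 0 -0.0223 0" --pt "-0.1 0 0 0 -0.0223 0" --pt "0 0 0 0 -0.0223 0" --pt "0 0 0 0 -0.0159 0" --pt "0 0 0 0 0 0" --pt "0 0 0 0 0 0" --pt "0 0 0 0 0 0"

```text
time_s: 10.85
ee_pos: [0.5269, 0.2425, 0.1452]
eef_rot: [-3.141, 0.0, 0.336]
force: [0.4, -0.2, -1.0]
grip_width: 0.0479
grip_force: 40.0
```

```bash
python3 - <<'E'
from h import *
from station import ctrl,eyes
T,S=eyes.camera("top")["pixels"],eyes.camera("scene")["pixels"]
cv2.imwrite("pics/lev.png",np.hstack([cv2.resize(T[160:290,70:200],(400,400),interpolation=2),cv2.resize(S[60:190,270:400],(400,400),interpolation=2)]))
print(ctrl.get_obs()["qpos"].round(3))
E
```

```text
[3.680e-01 4.430e-01 1.523e+00 1.000e-03 1.176e+00 1.603e+00]
```

View pics/lev.png

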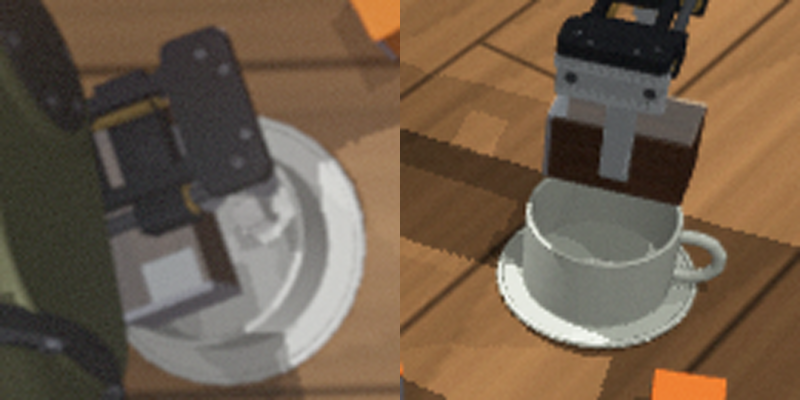

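In the top crop a white block shape about 30x50 px at (255,220) lies on the cup floor, about the size of the lump. The white patch at (170,275) is the cup seen through the open slot. I'll tip and shake once more to be sure, then move off level and look.

To row units: -0.012 m is -0.24, 0.14 rad / 6.2832 = 0.0223.

>>> jog_arm --pt "0 0 0 0 0.0223 0" --pt "0 0 0 0 0.0223 0" --pt "0 0 0 0 0.0223 0" --pt "0 0 0 0 0.0159 0" --pt "0 0 0 0 0 0" --pt "0.24 0 0 0 0 0" --pt "-0.24 0 0 0 0 0" --pt "0.24 0 0 0 0 0" --pt "-0.24 0 0 0 0 0" --pt "0 0 0 0 0 0"

```text
time_s: 11.95
ee_pos: [0.5268, 0.2423, 0.145]
eef_rot: [-3.141, -0.515, 0.335]
force: [-0.1, -0.5, -2.1]
grip_width: 0.0476
grip_force: 40.0
```

>>> jog_arm --pt "0 0 0 0 0 0" --pt "0 0 0 0 -0.0223 0" --pt "0 0 0 0 -0.0223 0" --pt "0 0 0 0 -0.0223 0" --pt "0 0 0 0 -0.0159 0" --pt "0 0 -0.2 0 0 0" --pt "0 0 -0.2 0 0 0" --pt "0 0 0 0 0 0" --pt "0 0 0 0 0 0"

```text
time_s: 12.85
ee_pos: [0.5271, 0.2425, 0.166]
eef_rot: [-3.141, 0.0, 0.336]
force: [0.1, 0.3, -2.1]
grip_width: 0.0478
grip_force: 40.0
```

```bash
python3 - <<'E'
from h import *
from station import ctrl,eyes
o=ctrl.get_obs()
print(togo(o,[.603,-.0325,.165],[np.pi,0,.336]),togo(o,[.603,-.0325,.165],[np.pi,0,-.2]))
E
```

```text
(array([-0.0189,  0.2847,  0.0008]), array([-0.0008,  0.0001, -0.0002])) (array([-0.0189,  0.2847,  0.0008]), array([-8.000e-04,  3.000e-04,  5.358e-01]))
```

To row units: 0.035 m is 0.7, 0.03 m is 0.6.

>>> jog_arm --pt "-0.04 0.2 0 0 0 0" --pt "-0.04 0.4 0 0 0 0" --pt "-0.04 0.6 0 0 0 0" --pt "-0.04 0.7 0 0 0 0" --pt "-0.04 0.7 0 0 0 0" --pt "-0.04 0.7 0 0 0 0" --pt "-0.04 0.7 0 0 0 0" --pt "-0.04 0.6 0 0 0 0" --pt "-0.04 0.5 0 0 0 0" --pt "-0.02 0.4 0 0 0 0"

```text
time_s: 13.85
ee_pos: [0.5997, -0.0256, 0.1649]
eef_rot: [-3.141, 0.002, 0.335]
force: [0.6, 1.0, -1.3]
grip_width: 0.0479
grip_force: 40.0
```

>>> jog_arm --pt "0 0.2 0 0 0 0" --pt "0 0 0 0 0 0.0127" --pt "0 0 0 0 0 0.0223" --pt "0 0 0 0 0 0.0223" --pt "0 0 0 0 0 0.0223" --pt "0 0 0 0 0 0.0223" --pt "0 0 0 0 0 0.0169" --pt "0 0 0 0 0 0" --pt "0 0 0 0 0 0"

```text
time_s: 14.75
ee_pos: [0.6031, -0.0327, 0.1651]
eef_rot: [3.141, 0.002, -0.407]
force: [0.2, -0.1, -1.1]
grip_width: 0.0474
grip_force: 40.0
```

```bash
python3 - <<'E'
from h import *
from station import ctrl,eyes
T,S=eyes.camera("top")["pixels"],eyes.camera("scene")["pixels"]
cv2.imwrite("pics/chk.png",np.hstack([cv2.resize(T[160:310,70:220],(400,400),interpolation=2),cv2.resize(S[95:185,290:380],(400,400),interpolation=2)]))
print(togo(ctrl.get_obs(),[.603,-.0325,.0345],[np.pi,0,-.41]))
E
```

```text
(array([ 1.000e-04, -3.000e-04,  1.306e-01]), array([0.0009, 0.0022, 0.0024]))
```

View pics/chk.png

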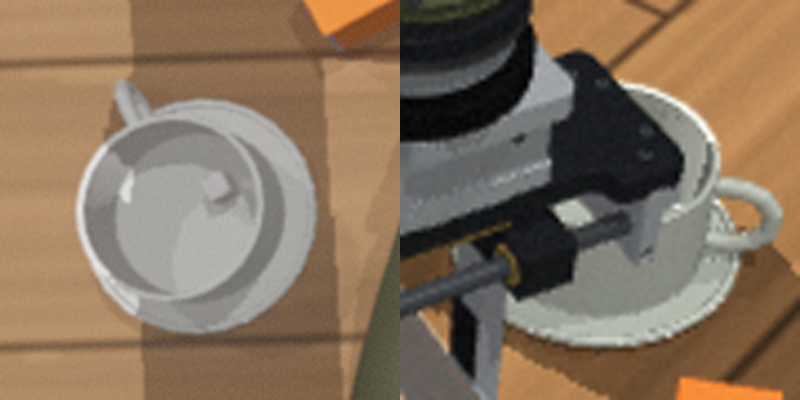

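The lump lies on the cup floor at (220,188) in the left crop. Now I'll set the box down.

To row units: 0.03 m is 0.6, 0.025 m is 0.5, 0.002 rad / 6.2832 = 0.0003.

>>> jog_arm --pt "0 0 0.3 0 0.0003 0.0003" --pt "0 0 0.6 0 0 0" --pt "0 0 0.6 0 0 0" --pt "0 0 0.5 0 0 0" --pt "0 0 0.3 0 0 0" --pt "0 0 0.16 0 0 0" --pt "0 0 0.08 0 0 0" --pt "0 0 0.04 0 0 0" --pt "0 0 0 0 0 0" --pt "0 0 0 0 0 0"

```text
time_s: 15.85
ee_pos: [0.6035, -0.033, 0.0369]
eef_rot: [3.141, -0.001, -0.412]
force: [0.1, -0.5, -2.1]
grip_width: 0.0475
grip_force: 40.0
```

>>> jog_arm --pt "0 0 0.02 0 0 0" --pt "0 0 0.02 0 0 0" --pt "0 0 0 0 0 0" --pt "0 0 0 0 0 0"

```text
time_s: 16.25
ee_pos: [0.6033, -0.0329, 0.0343]
eef_rot: [3.141, -0.0, -0.412]
force: [0.8, -0.2, -0.2]
grip_width: 0.0472
grip_force: 40.0
```

>>> jog_arm --pt "0 0 0 0 0 0" --pt "0 0 0 0 0 0" --pt "0 0 0 0 0 0" --pt "0 0 0 0 0 0" --pt "0 0 0 0 0 0" --pt "0 0 0 0 0 0" --jaw 0.094

```text
time_s: 16.85
ee_pos: [0.6031, -0.0329, 0.0341]
eef_rot: [3.141, 0.0, -0.412]
force: [-0.4, 0.9, -0.0]
grip_width: 0.0917
grip_force: 0.0
```

>>> jog_arm --pt "0 0 -0.2 0 0 0" --pt "0 0 -0.4 0 0 0" --pt "0 0 -0.6 0 0 0" --pt "0 0 -0.8 0 0 0" --pt "0 0 -0.9 0 0 0" --pt "0 0 -0.9 0 0 0" --pt "-0.6 0 0 0 0 0" --pt "-0.9 0 0 0 0 0" --pt "-0.9 0 0 0 0 0" --pt "-0.9 0 0 0 0 0"

```text
time_s: 17.85
ee_pos: [0.4503, 0.0338, 0.2247]
eef_rot: [3.141, -0.001, -0.412]
force: [0.7, 0.3, 1.2]
grip_width: 0.0941
grip_force: 0.0
```

>>> jog_arm --pt "-0.9 0 0 0 0 0" --pt "-0.6 0 0 0 0 0" --pt "0 0 0 0 0 0" --pt "0 0 0 0 0 0"

```text
time_s: 18.25
ee_pos: [0.3837, 0.0635, 0.2251]
eef_rot: [3.142, -0.002, -0.412]
force: [0.5, 0.0, 0.7]
grip_width: 0.0939
grip_force: 0.0
```

```bash
python3 - <<'E'
from h import *
from station import eyes
T,S=eyes.camera("top")["pixels"],eyes.camera("scene")["pixels"]
cv2.imwrite("pics/end.png",np.hstack([cv2.resize(T,(400,300)),cv2.resize(S,(400,300))]))
E
```

```text
(no output)
```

View pics/end.png

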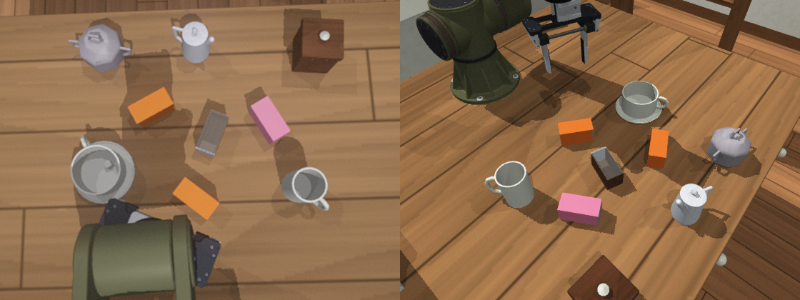

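The box stands upright and empty at (212,132). The lump is in the cup at (110,167), and the cup and mug have not moved.

```bash
python3 -c "
from station import ctrl
print(ctrl.hand_in())"
```

```text
the job is handed in; nothing more can be done
None
```

The sugar lump is in the wide cup, the box stands slot side down back where it was, released, the cup and mug have not visibly moved, and the job was handed in at about 18 s; one doubt is that joint 6 touched its limit once (2.554 read against 2.55).

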